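# Snap the diamond hone into its bench stand

## Robot

A 6-joint arm with a two-finger parallel gripper is mounted at the origin on the work surface. World frame = base frame: x ahead of the robot, y to its left, z up, the work surface at z = 0. Lengths are in m, angles in rad, forces in N, time in s.
With the tool pointing down it reaches from about 0.35 to 0.775 m from the base axis. Payload 5.5 kg.
Tool frame: the origin (TCP) lies midway between the tips of the shut fingers; the grasp point (between the pads) lies 19 mm behind it; z points along the fingers, y is the line along which they close (so a half turn about z gives the same grasp; the last joint's range is limited). The gripper opens to 85 mm and grips with 20 to 120 N. Pads are 22 mm wide; open, the fingers measure 114 mm over their backs; the gripper's body (76 mm by 85 mm) begins 54 mm behind the grasp point. The pads swing forward as they close: fully open they stand 13 mm farther back than shut.
Start: joints at [-0.14, 0.313, 0.046, 1.304, 0, 1.431], TCP at [0.575, -0, 0.231] pointing down, gripper open.
Joint ranges: [-2.76, 2.76], [-0.86, 1.69], [-1.03, 1.26], [-2.2, 2.34], [-1.47, 1.5], [-3.14, 3.14]. Speed limits (rad/s): [2.57, 2.57, 3.14, 3.14, 3.14, 3.14].

## Interface

Orientations are given as a unit quaternion [w, x, y, z].
In Python, from workcell import env gives the robot as it stands. The module is installed in compiled form; this text tells all that it offers.
- The arm moves only by the tool servo_tool, never from a script. Its argument "increments" is a list of rows, each an object of numbers: "grip": the closure, from 0 (fully open) to 1 (shut); "x", "y", "z": the shift along the tool's x, y, z in mm; "roll": the turn about the tool's z in degrees. In form: [{"grip": .., "x": .., "y": .., "z": .., "roll": ..}, ...]. A call has 1 to 5 rows; each row shifts and turns the commanded pose from where the row before left it, along the tool's axes as they then stand; what a row does not reach is not made up. A row lasts 1/12 s, in which the tool goes at most 41.7 mm and 7.16 degrees, less where a joint would pass 70% of its speed; a pose out of reach is approached as far as the arm can. A call is refused whole if a number of a shift passes 41.7 or a number of a turn 7.16, either way. A call with a gripper value outside its range is refused whole. The fingers move at their own pace and stop on an object; "grip_force" is the grip in N (left out, the last holds). Time passes only in rows, so rows that do not move let the fingers close. It gives the time, the measured TCP pose, the force, the opening and the grip force at its end, in the units of the state.
- env.get_state(): the state, without advancing time (a new reading comes with each control period).
- env.read_camera(name): name is "scene" or "side" or "wrist"; returns the picture (400x640x3 uint8, red, green, blue); there is no depth.
- env.get_calibration(name): a dict with "vertical_fov" (degrees; the focal length in pixels is half the picture's height over the tangent of half this angle, whatever the lens; pixels are square), "cx", "cy" (the principal point, pixels), "rvec" (rotation vector, rad) and "tvec" (3), from world to camera coordinates, as OpenCV has them; the wrist camera has in their place "tool_from_camera" (4x4, takes a point from camera to tool coordinates, whose origin is the TCP and whose axes are the flange's). Camera axes: x right, y down, z forward; pixel columns grow to the right and rows downward; lengths in m; the calibration is good to about 2 mm. A picture is of the moment at which its call begins: read the wrist's pose just before it. get_calibration takes no time and is no camera call.
- env.hand_in(): hands the job in; it is judged then, once.
The state is a dict: "clock": time; "joint_pos": joint angles; "qvel": joint speeds; "tau": joint torques, N m; "tcp_pos": TCP position; "orientation": TCP orientation; "wrist_force": force on the tool from outside, world axes, zero at the start; "ft_torque": the same for the moment, N m; "finger_gap": finger opening in m; "grip_force": force on a finger pad.
Only numpy, scipy, OpenCV 4.12 (cv2) and the standard library are available. Lean on these libraries where they do the work, as an engineer would, in place of code of your own. Each camera call takes 0.05 s, during which the arm holds its last target. There are 200 camera calls.

## Task

Put the diamond hone back into the holder of its bench stand: lay it lengthwise between the two spring clips and press down one end and then the other until both clips have snapped over its ends and it lies flat on its bed. Press only as hard as the clips need and stop when each end clicks home (the bed must never take more than 45 N), do not bend the clips much further than the hone's own ends spread them, and leave the other tools where they are.

Things in the scene. Friction and masses are not known exactly. Their poses are not given: they have to be found in the camera images.
- hone: The diamond hone, loose, 0.25 to 0.4 kg: origin at the centre of its underside. Its ends are bevelled above and below: seen from the side each is a wedge with its nose at half thickness, 75 mm from the middle; two bevels, 6 mm high each, run back 3.5 mm from it to the two faces (143 mm long).
- hone_center (a point): Centre of the hone, half-way up: a flat bar 150 mm long (x axis), 50 mm wide (y), 12 mm thick (z), grey plastic core between two steel faces with rows of dark dots. It lies flat on the bench at any angle; faces and ends are alike, so it may go in either way round.
- hone_end_a (a point): Point in the hone at half thickness, 52 mm from its centre towards its +x end; a place to press on from above (the face is 6 mm higher).
- hone_end_b (a point): The same, 52 mm from the centre towards its -x end.
- holder: The holder: a fixed aluminium bar, 30 mm wide, on a round steel foot, at a height that differs each time (62 to 88 mm). Origin: middle of the bed plane that the hone comes to lie on; x along the holder, z up. Home, the hone's centre is 6 mm and its upper face 12 mm above the origin, its x along the holder's. Fingers can reach down beside the hone over its middle third.
- cheek (a point): One of four low cheeks that guide the hone's long sides, at x = +-47 to 63 mm of the holder; inner faces at y = +-30 mm (5 mm to spare each side of the hone), flared at the top, 12 mm above the bed. Point: inner face of the +x +y one, at bed height.
- bed: The two felt pads (22 x 30 mm, at x = +-52 mm of the holder) that the hone is pressed home on. Origin as the holder's, at the pads' top. Hard felt that gives about half a millimetre. With the hone home, the clips and its weight alone load the bed with about 20 N; what a finger presses comes on top. It must never take more than 45 N.
- bead_a (a point): Bead of the steel spring clip at the holder's +x end: a round bar of radius 2 mm along y, its centre 7.3 mm above the bed and 74 mm from the middle at rest (144 mm clear between beads). Above it a lip flares outward up to 17 mm above the bed. A hone laid between the clips rests by its lower bevels on the beads, its underside some 5 to 9 mm above the bed, perhaps aslant.
- bead_b (a point): The same for the clip at the holder's -x end.
- clip_a (a joint): Bend of the +x clip about its foot 12 mm below the bed, rad: 0 at rest, growing outward. As an end is pressed down its clip spreads, up to about 0.2, and slips over the nose with a click (the force drops) some 1.5 mm short of home; both then hold, at 0.05 to 0.15 each. An end takes 8 to 16 N, the second more than the first. Above 0.30 the clip is overbent.
- clip_b (a joint): The same for the clip at the holder's -x end.
- graver_center (a point): A hand graver (mushroom-shaped wooden handle, thin steel blade, 115 mm long) lying on the bench, a bystander: leave it. Point at half height of the handle's front end.
- caliper_center (a point): A digital caliper (about 150 mm long, black display body) lying flat on the bench, a bystander: leave it. Point in its body, 6 mm up.
- loupe_center (a point): A black eye loupe (40 mm wide, 34 mm high) standing on the bench, a bystander: leave it. Point at half height.

How it is judged:
By the outcome, as a careful person would: the job done as asked, in the order asked, and still so for the second after the job is handed in, with the robot touching nothing.
It also fails if it takes over 72 s, if anything falls off the work surface, if the arm or the gripper's body presses on something with over 40 N, if the wrist force passes 120 N, or if a joint passes its speed limit or range.

## Working session

There is one attempt and no reset: what is moved stays moved. The work goes in short steps, Python scripts to look and compute and a tool call to move; the robot and the scene stay as the last step left them, time stands still between calls to the robot, and variables do not carry over. Pictures are saved under pics/ and viewed, at most 10 in all, crops included, and the job is handed in when it is done.

Besides the shell and the picture viewer there is one more tool, called as name(argument=value, ...), one argument or row to a line, values as JSON. servo_tool: Moves the arm, as the interface text tells. Its arguments: {"type":"object","properties":{"increments":{"type":"array"},"grip_force":{"type":"number"}},"required":["increments"]}

```bash
mkdir -p pics; cat > h.py <<'E'
import numpy as np, cv2
from workcell import env
from scipy.spatial.transform import Rotation as R
def cam(name):
    c=env.get_calibration(name); f=200/np.tan(np.radians(c['vertical_fov'])/2)
    K=np.array([[f,0,c['cx']],[0,f,c['cy']],[0,0,1]])
    if 'rvec' in c:
        Rm=cv2.Rodrigues(np.array(c['rvec'],float))[0]; t=np.array(c['tvec'],float).ravel()
        return K,Rm,t
    s=env.get_state(); T=np.eye(4); T[:3,:3]=R.from_quat(np.roll(s['orientation'],-1)).as_matrix(); T[:3,3]=s['tcp_pos']
    M=np.linalg.inv(T@np.array(c['tool_from_camera'])); return K,M[:3,:3],M[:3,3]
def onplane(C,uv,z):
    K,Rm,t=C; o=-Rm.T@t; d=Rm.T@np.linalg.inv(K)@np.array([*uv,1.]); return o+d*(z-o[2])/d[2]
def proj(C,p):
    K,Rm,t=C; q=K@(Rm@np.array(p)+t); return q[:2]/q[2]
def tri(obs):  # [(C,uv)...]
    A=np.zeros((3,3));b=np.zeros(3)
    for (K,Rm,t),uv in obs:
        o=-Rm.T@t; d=Rm.T@np.linalg.inv(K)@np.array([*uv,1.]); d/=np.linalg.norm(d); P=np.eye(3)-d[:,None]*d; A+=P;b+=P@o
    return np.linalg.solve(A,b)
def snap(n,f): 
    C=cam(n); im=env.read_camera(n); cv2.imwrite('pics/'+f+'.png',im[:,:,::-1]); return C,im
E
python3 - <<'E'
from h import *
for n in('scene','side','wrist'):
    C,_=snap(n,n+'0'); print(n,-C[1].T@C[2],C[0][0,0], (C[1].T)[:,2])
s=env.get_state(); print(s)
c=env.get_calibration('wrist');print(c)
E
```

```text
scene [1.24370556 0.44724113 0.66304645] 506.6069489847466 [-0.65772219 -0.47454389 -0.58498685]
side [ 0.46635525 -0.52873611  0.66755902] 395.7389681011353 [ 0.18387456  0.65235367 -0.73527195]
wrist [0.57482549 0.07104562 0.37363919] 311.94027311858144 [-0.00154294 -0.27870426 -0.96037574]
{'clock': 0.15, 'joint_pos': array([-1.39611431e-01,  3.13848081e-01,  4.52633091e-02,  1.30357621e+00,
        3.64424077e-05,  1.43119367e+00]), 'qvel': array([-0.00110279, -0.00227713,  0.00371591, -0.00196068,  0.00039174,
        0.00024802]), 'tau': array([ 1.76330479e-03, -4.81067133e+01,  2.98815805e+01,  1.39078675e-02,
       -1.10673584e-04, -5.56924022e-05]), 'tcp_pos': array([5.74640849e-01, 4.53159039e-05, 2.30611772e-01]), 'orientation': array([-5.55888723e-04,  7.07109729e-01,  7.07103504e-01, -3.96093272e-04]), 'wrist_force': array([ 0.31370575, -0.99427834, -0.90743238]), 'ft_torque': array([ 0.01229202, -0.04015488, -0.0008552 ]), 'grip_force': 0.0, 'finger_gap': 0.08522369754014061}
{'vertical_fov': 65.33179329805478, 'cx': 316.53831261506065, 'cy': 203.1374888126473, 'tool_from_camera': array([[-5.28754586e-04, -9.60308657e-01, -2.78939067e-01,
         7.10219612e-02],
       [ 9.99999846e-01, -5.54880558e-04,  1.47060770e-05,
         3.80916272e-05],
       [-1.68900238e-04, -2.78939016e-01,  9.60308803e-01,
        -1.43111151e-01],
       [ 0.00000000e+00,  0.00000000e+00,  0.00000000e+00,
         1.00000000e+00]])}
```

View pics/scene0.png

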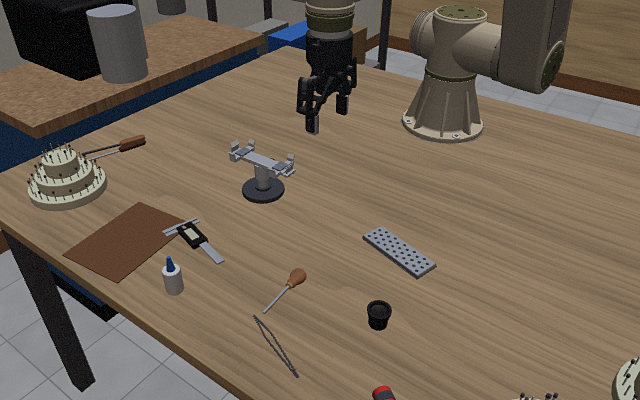

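View pics/side0.png

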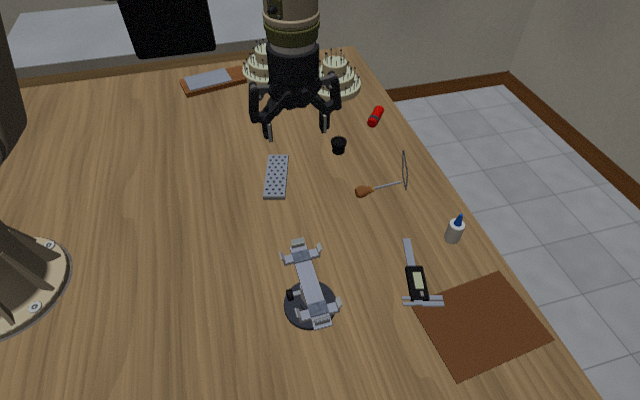

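View pics/wrist0.png

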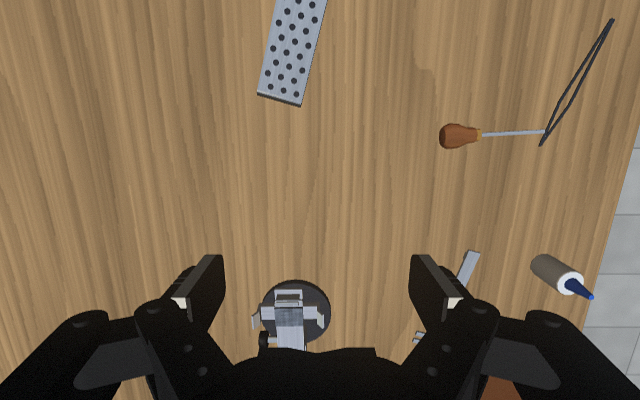

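The scene shows the hone at about (399,251), holder at (262,160), loupe at (378,314), graver at (290,285) and caliper at (195,238). In the side picture the hone corners are (267,154), (289,154), (287,198), (263,198) and the holder runs from (302,255) to (318,310).

```bash
python3 - <<'E'
from h import *
S,D,W=cam('scene'),cam('side'),cam('wrist')
for uv in[(267,154),(289,154),(287,195),(263,195)]: print('side hone',onplane(D,uv,.012))
for uv in[(376,228),(434,266),(363,235),(420,272)]: print('scene hone',onplane(S,uv,.012))
for uv in[(258,94),(301,103)]: print('wrist hone',onplane(W,uv,.012))
for a,b in[((288,163),(303,256)),((240,153),(318,309)),((264,190),(310,305))]: print('holder',tri([(S,a),(D,b)]))
for uv in[(290,280)]: print('wr',onplane(W,uv,.07))
for a,b in[((378,312),(339,145)),((297,276),(362,191)),((192,235),(417,282))]: print('by',tri([(S,a),(D,b)]))
E
```

```text
side hone [0.54337738 0.23151875 0.012     ]
side hone [0.59658933 0.21711768 0.012     ]
side hone [0.56177721 0.08068256 0.012     ]
side hone [0.50932094 0.0949356  0.012     ]
scene hone [0.52254744 0.0885381  0.012     ]
scene hone [0.55551766 0.23077027 0.012     ]
scene hone [0.55688864 0.07867879 0.012     ]
scene hone [0.5851157 0.216863  0.012    ]
wrist hone [0.51027446 0.0906601  0.012     ]
wrist hone [0.55728744 0.08123404 0.012     ]
holder [ 0.53964613 -0.13336364  0.08903367]
holder [ 0.54883385 -0.2453033   0.08422998]
holder [ 0.54457563 -0.19052427  0.00251497]
wr [ 0.54543775 -0.10451667  0.07      ]
by [0.72307718 0.20613287 0.02318817]
by [0.72857753 0.04444854 0.01597365]
by [ 0.75300939 -0.20085285  0.00654249]
```

servo_tool(
  increments=[
    {"x":39,"y":-5.5,"grip":0},
    {"x":39,"y":-5.5},
    {"x":39,"y":-5.5,"z":20},
    {"x":39,"y":-5.5,"z":20,"roll":7},
    {"roll":7,"z":30},
  ],
)

```text
invalid input at $.increments[0]: expected keys grip, x, y, z, roll
```

servo_tool(
  increments=[
    {},
    {},
  ],
)

```text
invalid input at $.increments[0]: expected keys grip, x, y, z, roll
```

```bash
python3 - <<'E'
from h import *
snap('wrist','w1'); print(env.get_state()['tcp_pos'],R.from_quat(np.roll(env.get_state()['orientation'],-1)).as_matrix())
E
```

```text
[5.74700830e-01 3.45065376e-05 2.30748173e-01] [[-9.85789573e-06  9.99999385e-01 -1.10860472e-03]
 [ 9.99999989e-01  1.00190714e-05  1.45380559e-04]
 [ 1.45391577e-04 -1.10860328e-03 -9.99999375e-01]]
```

View pics/w1.png

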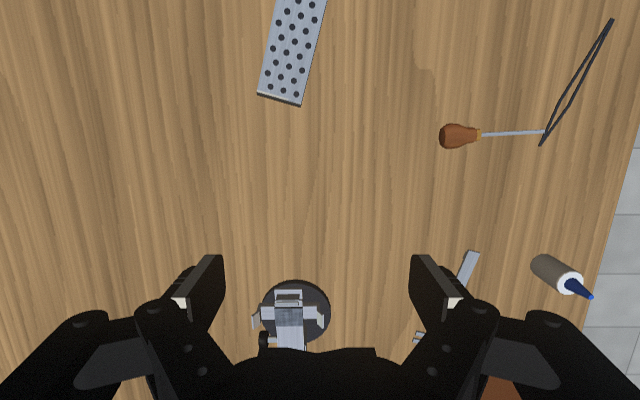

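The rows need all five keys, so nothing moved and the picture is unchanged: the hone's near corners are still at (257,94) and (301,106). I'll send the move again with every key.

servo_tool(
  increments=[
    {"grip":0,"x":39,"y":-5.5,"z":0,"roll":0},
    {"grip":0,"x":39,"y":-5.5,"z":0,"roll":0},
    {"grip":0,"x":39,"y":-5.5,"z":20,"roll":0},
    {"grip":0,"x":39,"y":-5.5,"z":20,"roll":7},
    {"grip":0,"x":0,"y":0,"z":30,"roll":7},
  ],
)

```text
clock: 0.62
tcp_pos: [0.5541, 0.1565, 0.1657]
orientation: [0.0, 0.787, 0.617, 0.003]
wrist_force: [0.6, -0.3, -0.0]
finger_gap: 0.0856
grip_force: 0.0
```

servo_tool(
  increments=[
    {"grip":0,"x":0,"y":0,"z":0,"roll":0},
    {"grip":0,"x":0,"y":0,"z":0,"roll":0},
    {"grip":0,"x":0,"y":0,"z":0,"roll":0},
  ],
)

```text
clock: 0.87
tcp_pos: [0.5544, 0.15, 0.165]
orientation: [0.0, 0.786, 0.618, 0.0]
wrist_force: [0.7, 0.2, -0.3]
finger_gap: 0.0853
grip_force: 0.0
```

```bash
python3 - <<'E'
from h import *
snap('wrist','w2'); print(env.get_state()['tcp_pos'],R.from_quat(np.roll(env.get_state()['orientation'],-1)).as_matrix())
E
```

```text
[0.55502585 0.14984778 0.16568435] [[ 2.38212561e-01  9.71210388e-01  2.27138093e-03]
 [ 9.71212866e-01 -2.38213281e-01  4.82839049e-05]
 [ 5.87966933e-04  2.19449255e-03 -9.99997419e-01]]
```

View pics/w2.png

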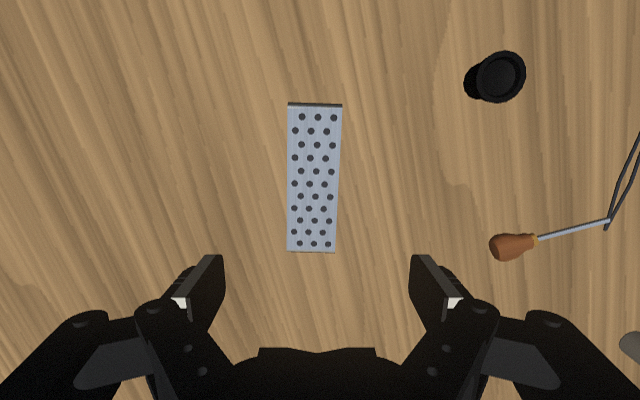

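The hone's upper face has corners (288,104), (342,105), (335,252), (287,250); the loupe is at (498,77) and the graver at (515,245), both clear of the fingers.

```bash
python3 - <<'E'
from h import *
W=cam('wrist'); s=env.get_state(); Rt=R.from_quat(np.roll(s['orientation'],-1)).as_matrix()
P=np.array([onplane(W,u,.012) for u in[(288,105),(342,106),(335,252),(287,250)]])
c=P.mean(0); q=(P-s['tcp_pos'])@Rt*1e3; print(P,c); print(q.round(1), q.mean(0))
d=q[0]+q[1]-q[2]-q[3]; print('axis in tool deg',np.degrees(np.arctan2(d[1],d[0])))
E
```

```text
[[0.54875731 0.23139395 0.012     ]
 [0.59618129 0.21884547 0.012     ]
 [0.55776794 0.07925548 0.012     ]
 [0.51000801 0.09338356 0.012     ]] [0.55317864 0.15571962 0.012     ]
[[ 77.6 -25.9 153.7]
 [ 76.7  23.2 153.8]
 [-68.   19.1 153.7]
 [-65.7 -30.6 153.6]] [  5.17241283  -3.5300381  153.68003764]
axis in tool deg 1.752817180010121
```

servo_tool(
  increments=[
    {"grip":0,"x":5.2,"y":-3.5,"z":35,"roll":0},
    {"grip":0,"x":0,"y":0,"z":36,"roll":1.7},
    {"grip":0,"x":0,"y":0,"z":36,"roll":0},
    {"grip":0,"x":0,"y":0,"z":35,"roll":0},
    {"grip":0,"x":0,"y":0,"z":20,"roll":0},
  ],
)

```text
clock: 1.33
tcp_pos: [0.5516, 0.1551, 0.0003]
orientation: [-0.0, 0.796, 0.605, -0.0]
wrist_force: [-0.5, 0.4, -0.4]
finger_gap: 0.0853
grip_force: 0.0
```

servo_tool(
  increments=[
    {"grip":0.3,"x":0,"y":0,"z":3,"roll":0},
    {"grip":0.45,"x":0,"y":0,"z":0,"roll":0},
    {"grip":0.6,"x":0,"y":0,"z":0,"roll":0},
    {"grip":0.8,"x":0,"y":0,"z":0,"roll":0},
    {"grip":1,"x":0,"y":0,"z":0,"roll":0},
  ],
  grip_force=50,
)

```text
clock: 1.75
tcp_pos: [0.5541, 0.1565, 0.0017]
orientation: [0.001, 0.796, 0.605, 0.002]
wrist_force: [0.1, -0.7, 4.4]
finger_gap: 0.0485
grip_force: 53.0
```

servo_tool(
  increments=[
    {"grip":1,"x":0,"y":0,"z":0,"roll":0},
    {"grip":1,"x":0,"y":0,"z":0,"roll":0},
    {"grip":1,"x":0,"y":0,"z":0,"roll":0},
  ],
)

```text
clock: 2.0
tcp_pos: [0.5541, 0.1566, 0.0017]
orientation: [0.002, 0.796, 0.605, 0.002]
wrist_force: [0.9, -2.9, 7.3]
finger_gap: 0.0482
grip_force: 53.3
```

servo_tool(
  increments=[
    {"grip":1,"x":0,"y":0,"z":-25,"roll":0},
    {"grip":1,"x":0,"y":0,"z":-40,"roll":0},
    {"grip":1,"x":0,"y":0,"z":-40,"roll":0},
    {"grip":1,"x":0,"y":0,"z":-40,"roll":0},
    {"grip":1,"x":0,"y":0,"z":-25,"roll":0},
  ],
)

```text
clock: 2.42
tcp_pos: [0.553, 0.1569, 0.1742]
orientation: [0.001, 0.796, 0.605, 0.003]
wrist_force: [0.7, 0.4, -3.4]
finger_gap: 0.0484
grip_force: 53.3
```

```bash
python3 - <<'E'
from h import *
_,a=snap('scene','s3');_,b=snap('side','d3')
A=cv2.resize(a[130:205,220:320],None,fx=8,fy=8,interpolation=cv2.INTER_CUBIC)
B=cv2.resize(b[230:335,270:350],None,fx=7,fy=7,interpolation=cv2.INTER_CUBIC)
cv2.imwrite('pics/A.png',A[:,:,::-1]);cv2.imwrite('pics/B.png',cv2.rotate(B,cv2.ROTATE_90_CLOCKWISE)[:,:,::-1])
print(A.shape,B.shape)
E
```

```text
(600, 800, 3) (735, 560, 3)
```

View pics/A.png

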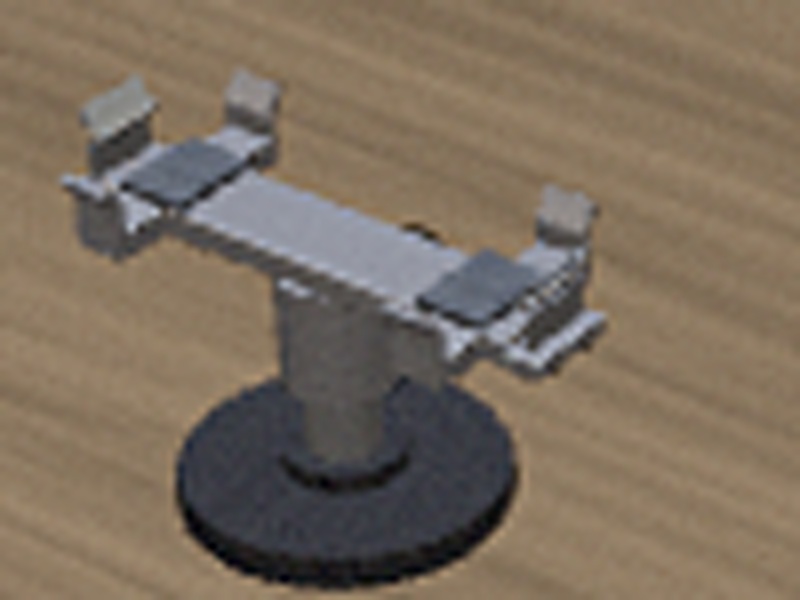

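View pics/B.png

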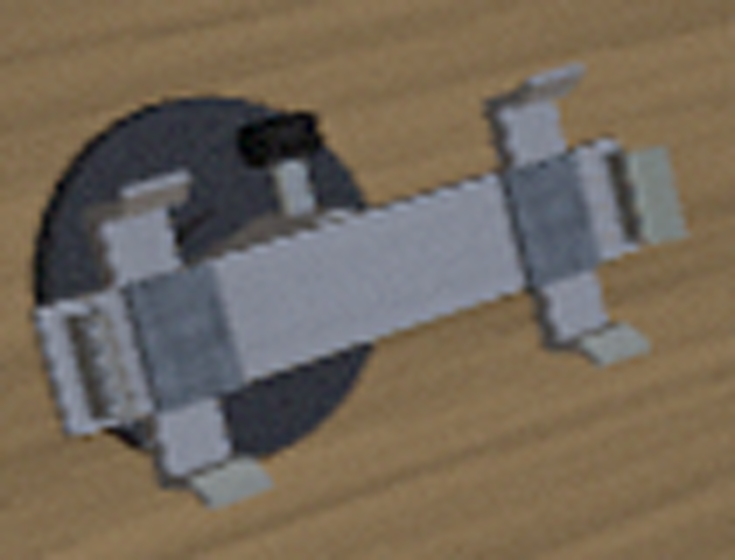

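Crop A (scene, ×8) shows the felt pads at about (185,173) and (480,287); crop B (side, ×7, rotated) shows them at about (184,336) and (553,217). I'll fit the holder pose to the pad corners.

```bash
python3 - <<'E'
from h import *
from scipy.optimize import least_squares
S,D=cam('scene'),cam('side')
a=lambda u,v:(220+(u+.5)/8-.5,130+(v+.5)/8-.5)
b=lambda u,v:(270+(v+.5)/7-.5,230+(734-u+.5)/7-.5)
# local frame: X along holder (+y world end), Y=-x world side
m=lambda e,s,t:(52*e+11*t,-15*s,0)  # s=+1 world +x, t=+1 world +y
O=[]
for e,L in((-1,[(120,185),(192,140),(250,165),(178,208)]),(1,[(415,300),(487,250),(545,275),(475,325)])):
    for uv,(s,t) in zip(L,[(1,-1),(-1,-1),(-1,1),(1,1)]): O.append((S,a(*uv),m(e,s,t)))
for e,L in((-1,[(122,287),(212,262),(243,385),(158,410)]),(1,[(503,168),(578,150),(603,265),(530,287)])):
    for uv,(s,t) in zip(L,[(-1,-1),(-1,1),(1,1),(1,-1)]): O.append((D,b(*uv),m(e,s,t)))
def f(p,O=O):
    Rz=R.from_euler('z',p[3]).as_matrix()
    return np.concatenate([proj(C,Rz@np.array(q)/1e3+p[:3])-uv for C,uv,q in O])
for o in(O,O[:8],O[8:]):
    r=least_squares(f,[.544,-.19,.075,np.pi/2],args=(o,)); print(r.x[:3],np.degrees(r.x[3]),np.sqrt(np.mean(r.fun**2)))
r=least_squares(f,[.544,-.19,.075,np.pi/2]);print(r.fun.reshape(-1,2).round(1))
s=env.get_state(); Rt=R.from_quat(np.roll(s['orientation'],-1)).as_matrix();print(s['tcp_pos'],Rt.round(3),np.degrees(np.arctan2(Rt[1,0],Rt[0,0])))
E
```

```text
[ 0.54483952 -0.19096693  0.08761841] 91.0199436946899 0.5377372271303509
[ 0.53872273 -0.1985413   0.08117756] 91.22275494779993 0.23667897321250167
[ 0.54372597 -0.19216749  0.09091957] 91.12179347313553 0.2845849385397583
[[ 0.4 -0.4]
 [ 0.4 -0.4]
 [ 0.7 -0.6]
 [ 0.7 -0.3]
 [ 0.5 -0.2]
 [ 0.2 -0.1]
 [ 1.1 -0. ]
 [ 1.2 -0.1]
 [ 0.1 -0. ]
 [-0.   0.4]
 [ 0.4  0. ]
 [ 0.9  0.1]
 [ 0.9  0.2]
 [ 0.5  0.8]
 [ 0.4  0.5]
 [ 0.6  0. ]]
[0.55514065 0.15719546 0.17561806] [[ 0.267  0.964  0.011]
 [ 0.964 -0.267  0.002]
 [ 0.005  0.01  -1.   ]] 74.48862465255422
```

servo_tool(
  increments=[
    {"grip":1,"x":0,"y":0,"z":0,"roll":-5.5},
    {"grip":1,"x":0,"y":0,"z":0,"roll":-5.5},
    {"grip":1,"x":0,"y":0,"z":0,"roll":-5.5},
    {"grip":1,"x":-20,"y":-1,"z":0,"roll":0},
    {"grip":1,"x":-35,"y":-2,"z":0,"roll":0},
  ],
)

```text
clock: 2.93
tcp_pos: [0.5489, 0.1036, 0.1678]
orientation: [-0.001, 0.699, 0.715, 0.0]
wrist_force: [0.6, -1.0, -2.8]
finger_gap: 0.0485
grip_force: 53.3
```

servo_tool(
  increments=[
    {"grip":1,"x":-35,"y":-2,"z":0,"roll":0},
    {"grip":1,"x":-35,"y":-2,"z":0,"roll":0},
    {"grip":1,"x":-35,"y":-2,"z":0,"roll":0},
    {"grip":1,"x":-35,"y":-2,"z":0,"roll":0},
    {"grip":1,"x":-35,"y":-2,"z":0,"roll":0},
  ],
)

```text
clock: 3.35
tcp_pos: [0.5414, -0.0749, 0.168]
orientation: [-0.001, 0.701, 0.713, -0.0]
wrist_force: [0.6, -0.1, -1.9]
finger_gap: 0.0481
grip_force: 53.3
```

servo_tool(
  increments=[
    {"grip":1,"x":-35,"y":-1,"z":0,"roll":0},
    {"grip":1,"x":-35,"y":-1,"z":0,"roll":0},
    {"grip":1,"x":-30,"y":-1,"z":0,"roll":0},
    {"grip":1,"x":-17,"y":0,"z":0,"roll":0},
    {"grip":1,"x":0,"y":0,"z":0,"roll":0},
  ],
)

```text
clock: 3.77
tcp_pos: [0.5409, -0.1943, 0.1678]
orientation: [-0.0, 0.703, 0.711, -0.001]
wrist_force: [-0.4, 0.1, -3.8]
finger_gap: 0.0483
grip_force: 53.3
```

servo_tool(
  increments=[
    {"grip":1,"x":0,"y":0,"z":10,"roll":0},
    {"grip":1,"x":0,"y":0,"z":10,"roll":0},
    {"grip":1,"x":0,"y":0,"z":10,"roll":0},
    {"grip":1,"x":0,"y":0,"z":0,"roll":0},
    {"grip":1,"x":0,"y":0,"z":0,"roll":0},
  ],
)

```text
clock: 4.18
tcp_pos: [0.5406, -0.1891, 0.1375]
orientation: [-0.001, 0.701, 0.714, -0.0]
wrist_force: [-0.6, 0.5, -3.0]
finger_gap: 0.0486
grip_force: 53.3
```

```bash
python3 - <<'E'
from h import *
_,a=snap('scene','s4');_,b=snap('side','d4')
A=cv2.resize(a[90:210,200:330],None,fx=5,fy=5,interpolation=cv2.INTER_CUBIC)
B=cv2.resize(b[190:340,260:360],None,fx=5,fy=5,interpolation=cv2.INTER_CUBIC)
B=cv2.rotate(B,cv2.ROTATE_90_CLOCKWISE)
cv2.imwrite('pics/A4.png',A[:,:,::-1]);cv2.imwrite('pics/B4.png',B[:,:,::-1])
s=env.get_state(); Rt=R.from_quat(np.roll(s['orientation'],-1)).as_matrix();print(s['tcp_pos'],Rt.round(3),np.degrees(np.arctan2(Rt[1,0],Rt[0,0])),s['finger_gap'])
E
```

```text
[ 0.54163699 -0.18983773  0.13900682] [[-0.018  1.    -0.   ]
 [ 1.     0.018  0.   ]
 [ 0.    -0.    -1.   ]] 91.03678911528092 0.04833712246956136
```

View pics/A4.png

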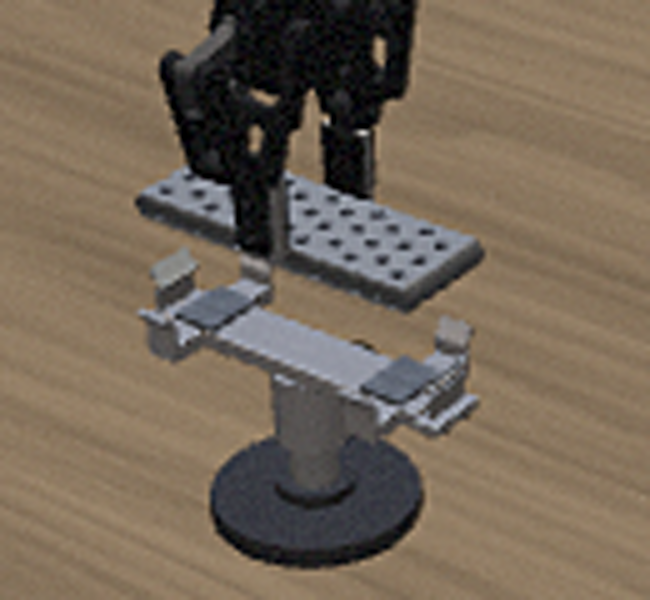

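Scene crop A4 shows the hone held level over the holder. Its top-face corners are about (140,192) left, (405,288) bottom and (480,243) right.

View pics/B4.png

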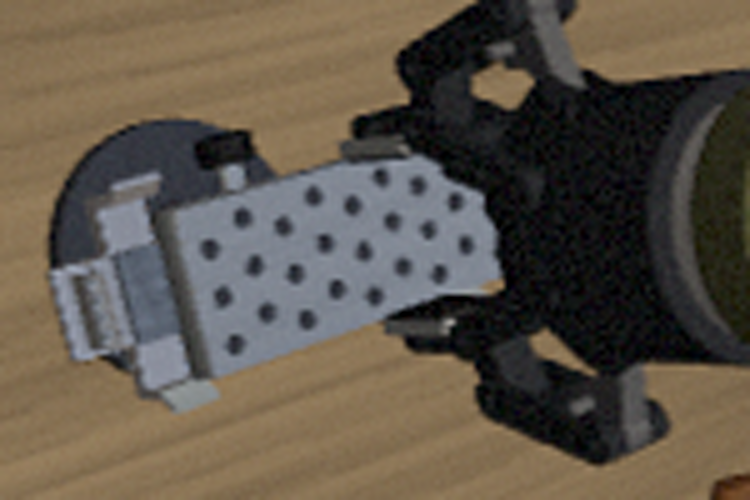

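Side crop B4 shows the hone's near-end top corners at (172,212) and (212,377), with its far end hidden behind the gripper. I'll fit hone and holder together, allowing a pixel bias per camera.

```bash
python3 - <<'E'
from h import *
from scipy.optimize import least_squares
S,D=cam('scene'),cam('side')
a=lambda u,v:(220+(u+.5)/8-.5,130+(v+.5)/8-.5)
b=lambda u,v:(270+(v+.5)/7-.5,230+(734-u+.5)/7-.5)
a4=lambda u,v:(200+(u+.5)/5-.5,90+(v+.5)/5-.5)
b4=lambda u,v:(260+(v+.5)/5-.5,190+(749-u+.5)/5-.5)
m=lambda e,s,t:(52*e+11*t,-15*s,0)
O=[]
for e,L in((-1,[(120,185),(192,140),(250,165),(178,208)]),(1,[(415,300),(487,250),(545,275),(475,325)])):
    for uv,(s,t) in zip(L,[(1,-1),(-1,-1),(-1,1),(1,1)]): O.append((0,a(*uv),m(e,s,t),0))
for e,L in((-1,[(122,287),(212,262),(243,385),(158,410)]),(1,[(503,168),(578,150),(603,265),(530,287)])):
    for uv,(s,t) in zip(L,[(-1,-1),(-1,1),(1,1),(1,-1)]): O.append((1,b(*uv),m(e,s,t),0))
h=lambda s,t:(71.5*t,-25*s,12)
for uv,(s,t) in zip([(140,192),(405,288),(480,243)],[(1,-1),(1,1),(-1,1)]): O.append((0,a4(*uv),h(s,t),1))
for uv,(s,t) in zip([(172,212),(212,377)],[(-1,-1),(1,-1)]): O.append((1,b4(*uv),h(s,t),1))
tcp=np.array([.5413,-.1896,.1385]); h0=tcp+[0,-.001,-.0017]
def f(p):
    r=[]
    for c,uv,q,k in O:
        P=p[:3] if k==0 else p[4:7]; yaw=p[3] if k==0 else p[7]
        r.append((proj((S,D)[c],R.from_euler('z',yaw).as_matrix()@np.array(q)/1e3+P)-uv-p[8+2*c:10+2*c])/.4)
    r+=[p[8:12]/1.0,(p[4:7]-h0)/.0015,[(p[7]-np.radians(91.04))/.01]]
    return np.concatenate(r)
r=least_squares(f,[.544,-.19,.085,1.58,*h0,1.58,0,0,0,0],x_scale=[.01]*8+[1]*4)
p=r.x; sd=np.sqrt(np.diag(np.linalg.inv(r.jac.T@r.jac)))
print('holder',p[:3].round(4),np.degrees(p[3]),'hone',p[4:7].round(4),np.degrees(p[7]),'bias',p[8:].round(2)); print(sd[:8].round(4))
print('hone-holder mm',((p[4:7]-p[:3])*1e3).round(1)); print((r.fun[:42]*.4).reshape(-1,2)[-5:].round(2))
E
```

```text
holder [ 0.5454 -0.1917  0.0884] 91.00621057675221 hone [ 0.5409 -0.1913  0.1366] 91.08785014276457 bias [ 0.14 -0.54  0.85  0.27]
[0.0011 0.001  0.0013 0.0038 0.001  0.0009 0.0012 0.0054]
hone-holder mm [-4.5  0.4 48.1]
[[-0.16  0.22]
 [-0.12  0.51]
 [-0.35 -0.47]
 [-0.36  0.32]
 [-0.02 -0.63]]
```

servo_tool(
  increments=[
    {"grip":1,"x":0,"y":4.3,"z":0,"roll":0},
    {"grip":1,"x":0,"y":0,"z":9,"roll":0},
    {"grip":1,"x":0,"y":0,"z":9,"roll":0},
    {"grip":1,"x":0,"y":0,"z":8,"roll":0},
    {"grip":1,"x":0,"y":0,"z":4,"roll":0},
  ],
)

```text
clock: 4.7
tcp_pos: [0.5448, -0.1901, 0.107]
orientation: [-0.001, 0.701, 0.713, -0.0]
wrist_force: [0.5, -0.1, -3.6]
finger_gap: 0.0486
grip_force: 53.3
```

servo_tool(
  increments=[
    {"grip":1,"x":0,"y":0,"z":3,"roll":0},
    {"grip":1,"x":0,"y":0,"z":0,"roll":0},
    {"grip":1,"x":0,"y":0,"z":2,"roll":0},
    {"grip":1,"x":0,"y":0,"z":0,"roll":0},
  ],
)

```text
clock: 5.03
tcp_pos: [0.5459, -0.1907, 0.104]
orientation: [0.0, 0.701, 0.713, 0.0]
wrist_force: [0.4, 0.3, -3.2]
finger_gap: 0.0482
grip_force: 53.3
```

servo_tool(
  increments=[
    {"grip":1,"x":0,"y":0,"z":2,"roll":0},
    {"grip":1,"x":0,"y":0,"z":0,"roll":0},
    {"grip":1,"x":0,"y":0,"z":0,"roll":0},
  ],
)

```text
clock: 5.28
tcp_pos: [0.5459, -0.1906, 0.1022]
orientation: [0.0, 0.701, 0.713, 0.0]
wrist_force: [0.3, 0.0, -2.9]
finger_gap: 0.0484
grip_force: 53.3
```

servo_tool(
  increments=[
    {"grip":1,"x":0,"y":0,"z":1.5,"roll":0},
    {"grip":1,"x":0,"y":0,"z":0,"roll":0},
    {"grip":1,"x":0,"y":0,"z":0,"roll":0},
  ],
)

```text
clock: 5.53
tcp_pos: [0.5458, -0.1905, 0.1005]
orientation: [0.0, 0.701, 0.713, 0.0]
wrist_force: [0.6, -0.0, -2.7]
finger_gap: 0.0485
grip_force: 53.3
```

servo_tool(
  increments=[
    {"grip":1,"x":0,"y":0,"z":1.5,"roll":0},
    {"grip":1,"x":0,"y":0,"z":0,"roll":0},
    {"grip":1,"x":0,"y":0,"z":0,"roll":0},
  ],
)

```text
clock: 5.78
tcp_pos: [0.5457, -0.1905, 0.0989]
orientation: [-0.0, 0.701, 0.713, -0.0]
wrist_force: [-0.5, 1.0, -2.7]
finger_gap: 0.0484
grip_force: 53.3
```

servo_tool(
  increments=[
    {"grip":1,"x":0,"y":0,"z":1.5,"roll":0},
    {"grip":1,"x":0,"y":0,"z":0,"roll":0},
    {"grip":1,"x":0,"y":0,"z":0,"roll":0},
  ],
)

```text
clock: 6.03
tcp_pos: [0.5459, -0.1903, 0.0976]
orientation: [-0.0, 0.701, 0.713, 0.0]
wrist_force: [-0.7, 2.3, -1.2]
finger_gap: 0.0481
grip_force: 53.5
```

servo_tool(
  increments=[
    {"grip":1,"x":0,"y":0,"z":1,"roll":0},
    {"grip":1,"x":0,"y":0,"z":0,"roll":0},
    {"grip":1,"x":0,"y":0,"z":0,"roll":0},
  ],
)

```text
clock: 6.28
tcp_pos: [0.5459, -0.1903, 0.0968]
orientation: [0.0, 0.701, 0.713, 0.0]
wrist_force: [-0.9, 2.3, 1.1]
finger_gap: 0.0483
grip_force: 53.7
```

servo_tool(
  increments=[
    {"grip":1,"x":0.7,"y":0,"z":0,"roll":0},
    {"grip":0.35,"x":0,"y":0,"z":0,"roll":0},
    {"grip":0.2,"x":0,"y":0,"z":0,"roll":0},
    {"grip":0.1,"x":0,"y":0,"z":0,"roll":0},
    {"grip":0.1,"x":0,"y":0,"z":0,"roll":0},
  ],
)

```text
clock: 6.7
tcp_pos: [0.546, -0.1903, 0.0967]
orientation: [0.0, 0.701, 0.713, -0.0]
wrist_force: [0.2, 0.8, -0.2]
finger_gap: 0.0772
grip_force: 0.0
```

servo_tool(
  increments=[
    {"grip":0.1,"x":0,"y":0,"z":-10,"roll":0},
    {"grip":0.1,"x":0,"y":0,"z":-25,"roll":0},
    {"grip":0.5,"x":0,"y":0,"z":-25,"roll":0},
    {"grip":1,"x":0,"y":0,"z":0,"roll":0},
    {"grip":1,"x":0,"y":0,"z":0,"roll":0},
  ],
)

```text
clock: 7.12
tcp_pos: [0.5472, -0.1907, 0.1591]
orientation: [0.002, 0.701, 0.713, 0.001]
wrist_force: [-0.8, -0.6, -0.7]
finger_gap: 0.0415
grip_force: 0.0
```

servo_tool(
  increments=[
    {"grip":1,"x":0,"y":0,"z":0,"roll":0},
    {"grip":1,"x":0,"y":0,"z":0,"roll":0},
    {"grip":1,"x":0,"y":0,"z":0,"roll":0},
  ],
)

```text
clock: 7.37
tcp_pos: [0.5451, -0.1895, 0.1555]
orientation: [-0.001, 0.701, 0.713, -0.0]
wrist_force: [0.4, -0.3, 0.4]
finger_gap: 0.0033
grip_force: 0.0
```

```bash
python3 - <<'E'
from h import *
_,a=snap('scene','s5');_,b=snap('side','d5');_,w=snap('wrist','w5')
r=lambda i,f:cv2.resize(i,None,fx=f,fy=f,interpolation=cv2.INTER_CUBIC)
A=r(a[120:200,215:315],4); B=r(b[225:335,265:365],3.2)
I=np.zeros((600,800,3),np.uint8); I[:320,:400]=A; I[:352,400:720]=B; I[352:600,400:800]=r(w,.625)[:248]
cv2.imwrite('pics/m5.png',I[:,:,::-1]); s=env.get_state();print(s['tcp_pos'],s['wrist_force'],s['finger_gap'])
E
```

```text
[ 0.54537457 -0.18965117  0.15577071] [-1.13779158 -0.28649416 -0.04170064] 6.627777903382735e-05
```

View pics/m5.png

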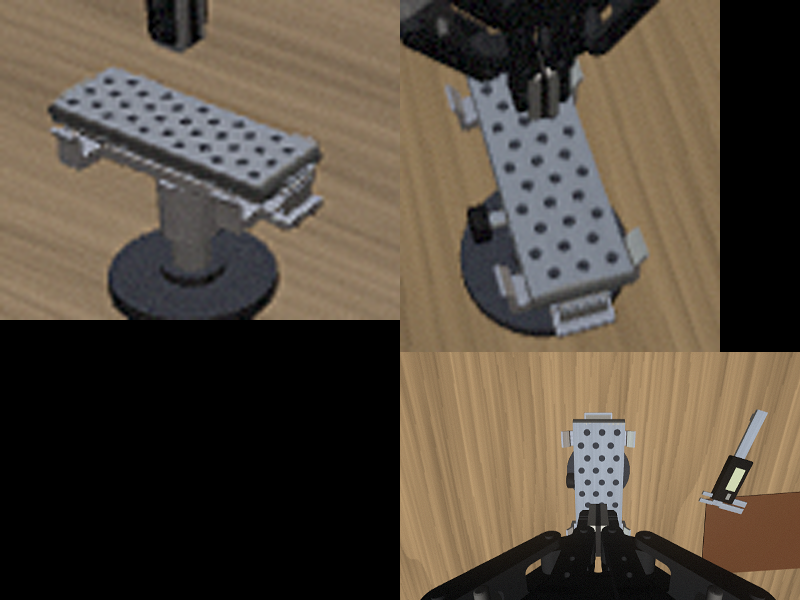

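Montage m5 shows the hone lying centred between the cheeks and on both clips (top-left and top-right panels), with the fingers shut and clear above it. I'll press the +y end first.

servo_tool(
  increments=[
    {"grip":1,"x":25,"y":0,"z":0,"roll":0},
    {"grip":1,"x":26,"y":0,"z":10,"roll":0},
    {"grip":1,"x":0,"y":0,"z":18,"roll":0},
    {"grip":1,"x":0,"y":0,"z":10,"roll":0},
    {"grip":1,"x":0,"y":0,"z":5,"roll":0},
  ],
)

```text
clock: 7.93
tcp_pos: [0.5439, -0.1384, 0.1117]
orientation: [-0.001, 0.701, 0.713, -0.001]
wrist_force: [-1.2, 0.3, -0.1]
finger_gap: 0.0003
grip_force: 0.0
```

servo_tool(
  increments=[
    {"grip":1,"x":0,"y":0,"z":1,"roll":0},
    {"grip":1,"x":0,"y":0,"z":0,"roll":0},
    {"grip":1,"x":0,"y":0,"z":1,"roll":0},
    {"grip":1,"x":0,"y":0,"z":0,"roll":0},
  ],
)

```text
clock: 8.27
tcp_pos: [0.5454, -0.1396, 0.1121]
orientation: [0.001, 0.701, 0.713, 0.0]
wrist_force: [-0.1, 0.1, 0.3]
finger_gap: 0.0002
grip_force: 0.0
```

servo_tool(
  increments=[
    {"grip":1,"x":0,"y":0,"z":1,"roll":0},
    {"grip":1,"x":0,"y":0,"z":0,"roll":0},
    {"grip":1,"x":0,"y":0,"z":1,"roll":0},
    {"grip":1,"x":0,"y":0,"z":0,"roll":0},
  ],
)

```text
clock: 8.6
tcp_pos: [0.5449, -0.1389, 0.1095]
orientation: [0.0, 0.701, 0.713, 0.0]
wrist_force: [-0.3, 0.2, -1.3]
finger_gap: 0.0002
grip_force: 0.0
```

servo_tool(
  increments=[
    {"grip":1,"x":0,"y":0,"z":0.7,"roll":0},
    {"grip":1,"x":0,"y":0,"z":0,"roll":0},
    {"grip":1,"x":0,"y":0,"z":0.7,"roll":0},
    {"grip":1,"x":0,"y":0,"z":0,"roll":0},
  ],
)

```text
clock: 8.93
tcp_pos: [0.5449, -0.1388, 0.108]
orientation: [-0.0, 0.701, 0.713, -0.0]
wrist_force: [-0.5, -0.4, 0.2]
finger_gap: -0.0001
grip_force: 0.0
```

servo_tool(
  increments=[
    {"grip":1,"x":0,"y":0,"z":0.7,"roll":0},
    {"grip":1,"x":0,"y":0,"z":0,"roll":0},
    {"grip":1,"x":0,"y":0,"z":0.7,"roll":0},
    {"grip":1,"x":0,"y":0,"z":0,"roll":0},
  ],
)

```text
clock: 9.27
tcp_pos: [0.5449, -0.1388, 0.1066]
orientation: [-0.0, 0.701, 0.713, 0.0]
wrist_force: [-0.5, -0.1, 0.2]
finger_gap: 0.0003
grip_force: 0.0
```

servo_tool(
  increments=[
    {"grip":1,"x":0,"y":0,"z":0.7,"roll":0},
    {"grip":1,"x":0,"y":0,"z":0,"roll":0},
    {"grip":1,"x":0,"y":0,"z":0,"roll":0},
  ],
)

```text
clock: 9.52
tcp_pos: [0.545, -0.1389, 0.1061]
orientation: [0.0, 0.701, 0.713, 0.0]
wrist_force: [0.2, -0.2, 0.8]
finger_gap: 0.0002
grip_force: 0.5
```

Contact is just starting at z≈0.106. I'll carry on in small steps.

servo_tool(
  increments=[
    {"grip":1,"x":0,"y":0,"z":0.7,"roll":0},
    {"grip":1,"x":0,"y":0,"z":0,"roll":0},
    {"grip":1,"x":0,"y":0,"z":0,"roll":0},
  ],
)

```text
clock: 9.77
tcp_pos: [0.5452, -0.139, 0.1058]
orientation: [0.0, 0.701, 0.713, 0.0]
wrist_force: [-0.6, -0.4, 4.8]
finger_gap: 0.0001
grip_force: 2.3
```

servo_tool(
  increments=[
    {"grip":1,"x":0,"y":0,"z":0.7,"roll":0},
    {"grip":1,"x":0,"y":0,"z":0,"roll":0},
    {"grip":1,"x":0,"y":0,"z":0,"roll":0},
  ],
)

```text
clock: 10.02
tcp_pos: [0.5454, -0.1391, 0.1052]
orientation: [0.001, 0.701, 0.713, 0.0]
wrist_force: [-0.8, -0.6, 5.1]
finger_gap: 0.0004
grip_force: 2.8
```

servo_tool(
  increments=[
    {"grip":1,"x":0,"y":0,"z":0.7,"roll":0},
    {"grip":1,"x":0,"y":0,"z":0,"roll":0},
    {"grip":1,"x":0,"y":0,"z":0,"roll":0},
  ],
)

```text
clock: 10.27
tcp_pos: [0.5455, -0.1393, 0.1047]
orientation: [0.001, 0.701, 0.713, 0.0]
wrist_force: [-1.2, 1.1, 6.6]
finger_gap: 0.0001
grip_force: 3.1
```

servo_tool(
  increments=[
    {"grip":1,"x":0,"y":0,"z":0.6,"roll":0},
    {"grip":1,"x":0,"y":0,"z":0,"roll":0},
    {"grip":1,"x":0,"y":0,"z":0,"roll":0},
  ],
)

```text
clock: 10.52
tcp_pos: [0.5457, -0.1393, 0.1043]
orientation: [0.001, 0.701, 0.713, 0.0]
wrist_force: [-1.4, 0.4, 6.8]
finger_gap: -0.0
grip_force: 3.4
```

servo_tool(
  increments=[
    {"grip":1,"x":0,"y":0,"z":0.6,"roll":0},
    {"grip":1,"x":0,"y":0,"z":0,"roll":0},
    {"grip":1,"x":0,"y":0,"z":0,"roll":0},
  ],
)

```text
clock: 10.77
tcp_pos: [0.5458, -0.1394, 0.1038]
orientation: [0.001, 0.701, 0.713, 0.0]
wrist_force: [-1.4, -0.3, 7.7]
finger_gap: -0.0001
grip_force: 3.8
```

servo_tool(
  increments=[
    {"grip":1,"x":0,"y":0,"z":0.6,"roll":0},
    {"grip":1,"x":0,"y":0,"z":0,"roll":0},
    {"grip":1,"x":0,"y":0,"z":0,"roll":0},
  ],
)

```text
clock: 11.02
tcp_pos: [0.5459, -0.1395, 0.1033]
orientation: [0.001, 0.701, 0.713, 0.0]
wrist_force: [-0.5, -0.6, 7.8]
finger_gap: 0.0
grip_force: 3.8
```

servo_tool(
  increments=[
    {"grip":1,"x":0,"y":0,"z":0.5,"roll":0},
    {"grip":1,"x":0,"y":0,"z":0,"roll":0},
    {"grip":1,"x":0,"y":0,"z":0,"roll":0},
  ],
)

```text
clock: 11.27
tcp_pos: [0.5447, -0.1387, 0.1012]
orientation: [-0.0, 0.701, 0.713, -0.0]
wrist_force: [0.3, -0.8, 0.8]
finger_gap: -0.0
grip_force: 0.5
```

servo_tool(
  increments=[
    {"grip":1,"x":0,"y":0,"z":0.5,"roll":0},
    {"grip":1,"x":0,"y":0,"z":0,"roll":0},
    {"grip":1,"x":0,"y":0,"z":0,"roll":0},
  ],
)

```text
clock: 11.52
tcp_pos: [0.5447, -0.1388, 0.1011]
orientation: [-0.0, 0.701, 0.713, -0.0]
wrist_force: [-1.1, 0.7, 4.2]
finger_gap: -0.0001
grip_force: 1.8
```

servo_tool(
  increments=[
    {"grip":1,"x":0,"y":0,"z":0.5,"roll":0},
    {"grip":1,"x":0,"y":0,"z":0,"roll":0},
    {"grip":1,"x":0,"y":0,"z":0,"roll":0},
  ],
)

```text
clock: 11.77
tcp_pos: [0.5448, -0.1388, 0.101]
orientation: [-0.0, 0.701, 0.713, -0.0]
wrist_force: [-1.6, 1.2, 6.9]
finger_gap: -0.0
grip_force: 3.2
```

The first end clicked: force fell from 7.8 N to 0.8 N, then the bed stiffened at z≈0.101. Now the other end.

servo_tool(
  increments=[
    {"grip":1,"x":0,"y":0,"z":-15,"roll":0},
    {"grip":1,"x":-20,"y":0,"z":-8,"roll":0},
    {"grip":1,"x":-40,"y":0,"z":0,"roll":0},
    {"grip":1,"x":-34,"y":0,"z":0,"roll":0},
    {"grip":1,"x":-10,"y":0,"z":0,"roll":0},
  ],
)

```text
clock: 12.18
tcp_pos: [0.5471, -0.2472, 0.1234]
orientation: [0.001, 0.702, 0.712, -0.0]
wrist_force: [1.1, 0.1, 0.0]
finger_gap: 0.0001
grip_force: 0.0
```

servo_tool(
  increments=[
    {"grip":1,"x":0,"y":0,"z":6,"roll":0},
    {"grip":1,"x":0,"y":0,"z":4,"roll":0},
    {"grip":1,"x":0,"y":0,"z":2,"roll":0},
    {"grip":1,"x":0,"y":0,"z":0,"roll":0},
  ],
)

```text
clock: 12.52
tcp_pos: [0.5458, -0.241, 0.1103]
orientation: [-0.001, 0.701, 0.714, -0.0]
wrist_force: [0.3, 0.1, -0.2]
finger_gap: -0.0001
grip_force: 0.0
```

servo_tool(
  increments=[
    {"grip":1,"x":0,"y":0,"z":1,"roll":0},
    {"grip":1,"x":0,"y":0,"z":0,"roll":0},
    {"grip":1,"x":0,"y":0,"z":0,"roll":0},
  ],
)

```text
clock: 12.77
tcp_pos: [0.5469, -0.2421, 0.1108]
orientation: [0.0, 0.701, 0.713, 0.0]
wrist_force: [-0.1, -0.8, -0.3]
finger_gap: 0.0002
grip_force: 0.0
```

servo_tool(
  increments=[
    {"grip":1,"x":0,"y":0,"z":1,"roll":0},
    {"grip":1,"x":0,"y":0,"z":0,"roll":0},
    {"grip":1,"x":0,"y":0,"z":0,"roll":0},
  ],
)

```text
clock: 13.02
tcp_pos: [0.5468, -0.2428, 0.1098]
orientation: [0.0, 0.701, 0.713, 0.0]
wrist_force: [-0.3, -0.0, 0.4]
finger_gap: 0.0001
grip_force: 0.0
```

servo_tool(
  increments=[
    {"grip":1,"x":0,"y":0,"z":1,"roll":0},
    {"grip":1,"x":0,"y":0,"z":0,"roll":0},
    {"grip":1,"x":0,"y":0,"z":0,"roll":0},
  ],
)

```text
clock: 13.27
tcp_pos: [0.5467, -0.2429, 0.1087]
orientation: [0.0, 0.701, 0.713, 0.0]
wrist_force: [0.1, 0.7, -0.0]
finger_gap: -0.0002
grip_force: 0.1
```

servo_tool(
  increments=[
    {"grip":1,"x":0,"y":0,"z":1,"roll":0},
    {"grip":1,"x":0,"y":0,"z":0,"roll":0},
    {"grip":1,"x":0,"y":0,"z":0,"roll":0},
  ],
)

```text
clock: 13.52
tcp_pos: [0.5469, -0.243, 0.1081]
orientation: [0.0, 0.701, 0.713, 0.0]
wrist_force: [-0.1, 0.5, 3.4]
finger_gap: -0.0
grip_force: 2.1
```

servo_tool(
  increments=[
    {"grip":1,"x":0,"y":0,"z":0.7,"roll":0},
    {"grip":1,"x":0,"y":0,"z":0,"roll":0},
    {"grip":1,"x":0,"y":0,"z":0,"roll":0},
  ],
)

```text
clock: 13.77
tcp_pos: [0.5471, -0.243, 0.1078]
orientation: [0.001, 0.701, 0.713, 0.0]
wrist_force: [-1.2, 0.2, 5.8]
finger_gap: -0.0003
grip_force: 3.1
```

servo_tool(
  increments=[
    {"grip":1,"x":0,"y":0,"z":0.8,"roll":0},
    {"grip":1,"x":0,"y":0,"z":0,"roll":0},
    {"grip":1,"x":0,"y":0,"z":0,"roll":0},
  ],
)

```text
clock: 14.02
tcp_pos: [0.5473, -0.2431, 0.1073]
orientation: [0.001, 0.701, 0.713, 0.0]
wrist_force: [-0.9, 1.2, 6.9]
finger_gap: 0.0002
grip_force: 3.9
```

servo_tool(
  increments=[
    {"grip":1,"x":0,"y":0,"z":0.8,"roll":0},
    {"grip":1,"x":0,"y":0,"z":0,"roll":0},
    {"grip":1,"x":0,"y":0,"z":0,"roll":0},
  ],
)

```text
clock: 14.27
tcp_pos: [0.5474, -0.2432, 0.1066]
orientation: [0.001, 0.701, 0.713, 0.0]
wrist_force: [-0.8, 0.4, 7.3]
finger_gap: -0.0001
grip_force: 3.9
```

servo_tool(
  increments=[
    {"grip":1,"x":0,"y":0,"z":0.8,"roll":0},
    {"grip":1,"x":0,"y":0,"z":0,"roll":0},
    {"grip":1,"x":0,"y":0,"z":0,"roll":0},
  ],
)

```text
clock: 14.52
tcp_pos: [0.5476, -0.2432, 0.1059]
orientation: [0.001, 0.701, 0.713, 0.0]
wrist_force: [-1.1, 0.2, 8.2]
finger_gap: -0.0003
grip_force: 4.0
```

servo_tool(
  increments=[
    {"grip":1,"x":0,"y":0,"z":0.8,"roll":0},
    {"grip":1,"x":0,"y":0,"z":0,"roll":0},
    {"grip":1,"x":0,"y":0,"z":0,"roll":0},
  ],
)

```text
clock: 14.77
tcp_pos: [0.5477, -0.2433, 0.1053]
orientation: [0.001, 0.701, 0.713, 0.001]
wrist_force: [-0.0, 0.3, 8.9]
finger_gap: -0.0002
grip_force: 4.3
```

servo_tool(
  increments=[
    {"grip":1,"x":0,"y":0,"z":0.7,"roll":0},
    {"grip":1,"x":0,"y":0,"z":0,"roll":0},
    {"grip":1,"x":0,"y":0,"z":0,"roll":0},
  ],
)

```text
clock: 15.02
tcp_pos: [0.5478, -0.2433, 0.1047]
orientation: [0.002, 0.701, 0.713, 0.001]
wrist_force: [-1.2, 1.4, 8.5]
finger_gap: -0.0
grip_force: 4.7
```

servo_tool(
  increments=[
    {"grip":1,"x":0,"y":0,"z":0.7,"roll":0},
    {"grip":1,"x":0,"y":0,"z":0,"roll":0},
    {"grip":1,"x":0,"y":0,"z":0,"roll":0},
  ],
)

```text
clock: 15.27
tcp_pos: [0.5479, -0.2432, 0.1041]
orientation: [0.002, 0.701, 0.713, 0.001]
wrist_force: [0.0, 1.8, 10.6]
finger_gap: 0.0004
grip_force: 5.1
```

servo_tool(
  increments=[
    {"grip":1,"x":0,"y":0,"z":0.6,"roll":0},
    {"grip":1,"x":0,"y":0,"z":0,"roll":0},
    {"grip":1,"x":0,"y":0,"z":0,"roll":0},
  ],
)

```text
clock: 15.52
tcp_pos: [0.5479, -0.2433, 0.1037]
orientation: [0.002, 0.701, 0.713, 0.001]
wrist_force: [-0.5, 1.6, 10.5]
finger_gap: 0.0003
grip_force: 5.4
```

servo_tool(
  increments=[
    {"grip":1,"x":0,"y":0,"z":0.5,"roll":0},
    {"grip":1,"x":0,"y":0,"z":0,"roll":0},
    {"grip":1,"x":0,"y":0,"z":0,"roll":0},
  ],
)

```text
clock: 15.77
tcp_pos: [0.548, -0.2432, 0.1034]
orientation: [0.002, 0.701, 0.713, 0.001]
wrist_force: [-1.3, 1.4, 11.2]
finger_gap: -0.0
grip_force: 5.7
```

servo_tool(
  increments=[
    {"grip":1,"x":0,"y":0,"z":0.5,"roll":0},
    {"grip":1,"x":0,"y":0,"z":0,"roll":0},
    {"grip":1,"x":0,"y":0,"z":0,"roll":0},
  ],
)

```text
clock: 16.02
tcp_pos: [0.5481, -0.2433, 0.103]
orientation: [0.002, 0.701, 0.713, 0.001]
wrist_force: [-1.4, 2.0, 12.0]
finger_gap: 0.0
grip_force: 6.0
```

servo_tool(
  increments=[
    {"grip":1,"x":0,"y":0,"z":0.5,"roll":0},
    {"grip":1,"x":0,"y":0,"z":0,"roll":0},
    {"grip":1,"x":0,"y":0,"z":0,"roll":0},
  ],
)

```text
clock: 16.27
tcp_pos: [0.5481, -0.2433, 0.1026]
orientation: [0.002, 0.701, 0.713, 0.001]
wrist_force: [-0.8, 1.5, 12.4]
finger_gap: 0.0
grip_force: 6.2
```

servo_tool(
  increments=[
    {"grip":1,"x":0,"y":0,"z":0.3,"roll":0},
    {"grip":1,"x":0,"y":0,"z":0,"roll":0},
    {"grip":1,"x":0,"y":0,"z":0,"roll":0},
  ],
)

```text
clock: 16.52
tcp_pos: [0.5481, -0.2433, 0.1023]
orientation: [0.002, 0.701, 0.713, 0.001]
wrist_force: [-0.2, 1.5, 12.9]
finger_gap: 0.0002
grip_force: 6.5
```

servo_tool(
  increments=[
    {"grip":1,"x":0,"y":0,"z":0.4,"roll":0},
    {"grip":1,"x":0,"y":0,"z":0,"roll":0},
    {"grip":1,"x":0,"y":0,"z":0,"roll":0},
  ],
)

```text
clock: 16.77
tcp_pos: [0.5482, -0.2433, 0.102]
orientation: [0.002, 0.701, 0.713, 0.001]
wrist_force: [-1.1, 2.1, 13.4]
finger_gap: -0.0001
grip_force: 6.7
```

servo_tool(
  increments=[
    {"grip":1,"x":0,"y":0,"z":0.3,"roll":0},
    {"grip":1,"x":0,"y":0,"z":0,"roll":0},
    {"grip":1,"x":0,"y":0,"z":0,"roll":0},
  ],
)

```text
clock: 17.02
tcp_pos: [0.548, -0.2431, 0.101]
orientation: [0.002, 0.701, 0.713, 0.001]
wrist_force: [1.6, 1.8, 5.6]
finger_gap: 0.0002
grip_force: 2.4
```

servo_tool(
  increments=[
    {"grip":1,"x":0,"y":0,"z":0,"roll":0},
    {"grip":1,"x":0,"y":0,"z":0,"roll":0},
  ],
)

```text
clock: 17.18
tcp_pos: [0.5475, -0.243, 0.1]
orientation: [0.001, 0.701, 0.713, 0.001]
wrist_force: [1.1, 1.2, 6.0]
finger_gap: -0.0001
grip_force: 2.9
```

servo_tool(
  increments=[
    {"grip":1,"x":0,"y":0,"z":0.3,"roll":0},
    {"grip":1,"x":0,"y":0,"z":0,"roll":0},
    {"grip":1,"x":0,"y":0,"z":0,"roll":0},
  ],
)

```text
clock: 17.43
tcp_pos: [0.5475, -0.243, 0.1]
orientation: [0.001, 0.701, 0.713, 0.001]
wrist_force: [0.5, 0.9, 8.0]
finger_gap: 0.0002
grip_force: 4.0
```

The second end clicked too: force fell from 13.4 N to 5.6 N, then it stiffened at z=0.100. I'll back off and touch the first end lightly to confirm it is still home.

servo_tool(
  increments=[
    {"grip":1,"x":0,"y":0,"z":-15,"roll":0},
    {"grip":1,"x":20,"y":0,"z":-6,"roll":0},
    {"grip":1,"x":40,"y":0,"z":0,"roll":0},
    {"grip":1,"x":34,"y":0,"z":0,"roll":0},
    {"grip":1,"x":10,"y":0,"z":0,"roll":0},
  ],
)

```text
clock: 17.85
tcp_pos: [0.5434, -0.1349, 0.1192]
orientation: [-0.002, 0.7, 0.714, -0.0]
wrist_force: [-0.9, 0.2, -1.1]
finger_gap: 0.0002
grip_force: 0.0
```

servo_tool(
  increments=[
    {"grip":1,"x":0,"y":0,"z":8,"roll":0},
    {"grip":1,"x":0,"y":0,"z":3,"roll":0},
    {"grip":1,"x":0,"y":0,"z":2,"roll":0},
    {"grip":1,"x":0,"y":0,"z":0,"roll":0},
    {"grip":1,"x":0,"y":0,"z":0,"roll":0},
  ],
)

```text
clock: 18.27
tcp_pos: [0.5448, -0.14, 0.1064]
orientation: [-0.0, 0.702, 0.712, -0.0]
wrist_force: [0.3, -0.6, 0.4]
finger_gap: -0.0
grip_force: 0.0
```

servo_tool(
  increments=[
    {"grip":1,"x":0,"y":0,"z":1,"roll":0},
    {"grip":1,"x":0,"y":0,"z":0,"roll":0},
    {"grip":1,"x":0,"y":0,"z":0,"roll":0},
  ],
)

```text
clock: 18.52
tcp_pos: [0.545, -0.1394, 0.106]
orientation: [0.0, 0.701, 0.713, 0.0]
wrist_force: [0.5, -0.4, -0.2]
finger_gap: -0.0002
grip_force: 0.0
```

servo_tool(
  increments=[
    {"grip":1,"x":0,"y":0,"z":1,"roll":0},
    {"grip":1,"x":0,"y":0,"z":1,"roll":0},
    {"grip":1,"x":0,"y":0,"z":1,"roll":0},
    {"grip":1,"x":0,"y":0,"z":0,"roll":0},
    {"grip":1,"x":0,"y":0,"z":0,"roll":0},
  ],
)

```text
clock: 18.93
tcp_pos: [0.5449, -0.1388, 0.1029]
orientation: [-0.0, 0.701, 0.713, -0.0]
wrist_force: [0.2, -0.6, -0.6]
finger_gap: -0.0001
grip_force: 0.0
```

servo_tool(
  increments=[
    {"grip":1,"x":0,"y":0,"z":1,"roll":0},
    {"grip":1,"x":0,"y":0,"z":0,"roll":0},
    {"grip":1,"x":0,"y":0,"z":0,"roll":0},
  ],
)

```text
clock: 19.18
tcp_pos: [0.5449, -0.1388, 0.1019]
orientation: [0.0, 0.701, 0.713, -0.0]
wrist_force: [-0.6, 0.6, -0.6]
finger_gap: 0.0005
grip_force: 0.0
```

servo_tool(
  increments=[
    {"grip":1,"x":0,"y":0,"z":1,"roll":0},
    {"grip":1,"x":0,"y":0,"z":0,"roll":0},
    {"grip":1,"x":0,"y":0,"z":0,"roll":0},
  ],
)

```text
clock: 19.43
tcp_pos: [0.5449, -0.1388, 0.1009]
orientation: [-0.0, 0.701, 0.713, -0.0]
wrist_force: [0.0, 0.4, 0.8]
finger_gap: 0.0002
grip_force: 0.0
```

First contact on the +y end is at about 0.101 m, so both ends sit level at home height. I'll retreat and hand in.

servo_tool(
  increments=[
    {"grip":1,"x":0,"y":0,"z":-10,"roll":0},
    {"grip":1,"x":0,"y":0,"z":-25,"roll":0},
    {"grip":1,"x":0,"y":0,"z":-25,"roll":0},
    {"grip":1,"x":0,"y":0,"z":-15,"roll":0},
    {"grip":1,"x":0,"y":0,"z":0,"roll":0},
  ],
)

```text
clock: 19.85
tcp_pos: [0.5472, -0.1398, 0.1807]
orientation: [0.003, 0.701, 0.713, 0.001]
wrist_force: [0.6, 0.1, 1.0]
finger_gap: 0.0001
grip_force: 0.0
```

servo_tool(
  increments=[
    {"grip":1,"x":0,"y":0,"z":0,"roll":0},
    {"grip":1,"x":0,"y":0,"z":0,"roll":0},
    {"grip":1,"x":0,"y":0,"z":0,"roll":0},
  ],
)

```text
clock: 20.1
tcp_pos: [0.5441, -0.1386, 0.1748]
orientation: [-0.001, 0.701, 0.713, -0.0]
wrist_force: [0.1, -0.4, -0.4]
finger_gap: 0.0002
grip_force: 0.0
```

```bash
python3 -c "
from workcell import env
print(env.hand_in())"
```

```text
the job is handed in; nothing more can be done
None
```

The hone is back in its holder and handed in at about 20 s: both ends clicked home (about 8 N and 13 N at the finger) and a touch check found them level to about 1 mm; clip bend and bed load weren't measured directly, and the other tools weren't touched.

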